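# Charge the milling jar and hold the caddy up

### The job

Use the scoop to pour all four orange milling balls through the blue funnel into the clear jar while the caddy stands on its pad, without touching the balls with the fingers, then set the empty scoop down level on the red mat and let go of it. Then lift the caddy by its yellow handle, about 10 cm clear of the pad, and finish still holding it there, level and steady, with the balls in the jar. Never let the caddy tip, and leave the oil bottle, slide box, dish and lens case where they are.

Things in the scene. Friction and masses are not known exactly. Their poses are not given: they have to be found in the camera images.
- caddy: white lab caddy, one rigid loose piece, 0.42 kg, balanced about its middle, standing on the grey pad. Base 74 (x) x 190 (y) x 10 mm; origin at the centre of its underside, z up. Clear jar with blue funnel at y=+62 mm, amber bottle (102 mm high, black cap) at y=-62, steel post (14 thick) with yellow handle bar in the middle
- caddy_handle (a point): centre of the caddy's yellow handle bar: 14 (caddy x) x 70 (caddy y) x 18 mm high, 157 mm above the caddy's underside, higher than the funnel; to be pinched across its 14 mm from above. Axes as the caddy's
- funnel_rim (a point): centre of the funnel's mouth at rim height, y=+62, z=118 mm of the caddy; rim diameter 96 outside, 90 inside, narrowing to 36 at z=76. Axes as the caddy's
- jar_floor (a point): centre of the inner floor of the clear jar: z=14 mm of the caddy, 104 mm below the funnel's rim; jar outer diameter 42, inner 36. Axes as the caddy's
- pad: fixed grey pad under the caddy, 130 (x) x 240 (y) x 12 mm; origin at the centre of its underside, on the table
- scoop: steel scoop, blue handle, loose, 0.13 kg, level on the red mat. Origin on its underside at the pan's back wall; x to the open pouring end, z up. Pan x 0 to 80 mm, 36 wide inside, 42 outside, walls 40 high, front open; floor rises 12 degrees to the front, so balls stay at the back while level and roll out when the front is tipped down well beyond that (30 degrees or more)
- scoop_grip (a point): point in the scoop's handle bar at x=-35, z=34 mm of the scoop, pinched across its 14 mm from above. Bar: x -90 to -3, z 26 to 42 mm, free underneath but for a foot at x -90 to -78. Axes as the scoop's
- scoop_lip (a point): middle of the pouring lip of the scoop's floor, at x=80, z=21 mm of the scoop. Axes as the scoop's
- mat: fixed red mat under the scoop, 250 (x) x 170 (y) x 4 mm; origin at the centre of its underside, on the table
- ball1_center (a point): centre of an orange ceramic milling ball, 15 mm diameter, 11 g, loose, lying in the pan of the scoop
- ball2_center (a point): centre of an orange ceramic milling ball, 15 mm diameter, 11 g, loose, lying in the pan of the scoop
- ball3_center (a point): centre of an orange ceramic milling ball, 15 mm diameter, 11 g, loose, lying in the pan of the scoop
- ball4_center (a point): centre of an orange ceramic milling ball, 15 mm diameter, 11 g, loose, lying in the pan of the scoop
- oil_bottle: small closed bottle, 32 across, 70 high mm; loose bystander, stays where it is. Origin at the centre of its underside
- slide_box: green slide box 90 x 170 x 30 mm; loose bystander, stays where it is. Origin at the centre of its underside
- dish: clear closed culture dish, 92 across, 15 high mm; loose bystander, stays where it is. Origin at the centre of its underside
- lens_case: black screw-top lens case, 42 across, 58 high mm; loose bystander, stays where it is. Origin at the centre of its underside
Mind the look-alikes: they are no part of the job. Leave any brown look-alike of the caddy alone. There is more than one size of the scoop; the one meant has the size given above.

How it is judged:
By the outcome, as a careful person would: the job done as asked, in the order asked, and still so for the second after the job is handed in, while the arm keeps its last pose, push and grip.
It also fails if it takes over 72 s, if anything falls off the work surface, if the arm or the gripper's body presses on something with over 40 N, if the wrist force passes 120 N, or if a joint passes its speed limit or range.

### The arm

A 6-joint arm with a two-finger parallel gripper is mounted at the origin on the work surface. World frame = base frame: x ahead of the robot, y to its left, z up, the work surface at z = 0. Lengths are in m, angles in rad, forces in N, time in s.
With the tool pointing down it reaches from about 0.3 to 0.775 m from the base axis. Payload 14.6 kg.
Tool frame: the origin (TCP) lies at the very end of the fingers, on their centre line; the grasp point (between the pads) lies 19 mm behind it; z points along the fingers, y is the line along which they close (so a half turn about z gives the same grasp; the last joint's range is limited). The gripper opens to 94 mm and grips with 3 to 60 N. Pads are 16 mm wide; open, the fingers measure 119 mm over their backs; the gripper's body (75 mm by 177 mm) begins 78 mm behind the grasp point.
Start: joints at [-0.067, 0.3, 1.521, -0, 1.321, -0.067], TCP at [0.55, -0, 0.205] pointing down, gripper open.
Joint ranges: [-3.03, 3.03], [-0.79, 2.21], [0.23, 2.52], [-1.04, 4.18], [0, 3.07], [-2.55, 2.55]. Speed limits (rad/s): [2.22, 2.22, 2.57, 3.14, 3.14, 3.14].

### API

Orientations are given as [roll, pitch, yaw] about the fixed x, y, z axes, in that order (R = Rz(yaw) Ry(pitch) Rx(roll)).
In Python, from station import telemetry, cams, hand_in, nets gives the robot as it stands.
- The arm moves only by the tool move_arm, never from a script. Its argument "increments" is a list of rows, each a list of 4 numbers: the shift along the tool's x, y, z in m, then the turn about the tool's z in rad. In form: [[tx, ty, tz, roll], ...]. A call has 1 to 20 rows; each row shifts and turns the commanded pose from where the row before left it, along the tool's axes as they then stand; what a row does not reach is not made up. A row lasts 1/8 s, in which the tool goes at most 62.5 mm and 10.7 degrees, less where a joint would pass 70% of its speed; a pose out of reach is approached as far as the arm can. A call is refused whole if a number of a shift passes 0.0625 or a number of a turn 0.188, either way. A call with a gripper value outside its range is refused whole. "grip" is the opening, from 0 (shut) to 1 (fully open), set as the call begins (left out, the last holds). The fingers move at their own pace and stop on an object; "force" is the grip in N (left out, the last holds). Time passes only in rows, so rows that do not move let the fingers close. It gives the time, the measured TCP pose, the force, the opening and the grip force at its end, in the units of the state.
- telemetry.get_obs(): the state, without advancing time (a new reading comes with each control period).
- cams.camera(name): name is "scene" or "side" or "wrist"; returns the picture (480x640x3 uint8, blue, green, red); there is no depth.
- cams.camera_model(name): a dict with "intrinsics" (3x3 intrinsics, pixels), "k1" (the pictures are not rectified: a ray, as slopes to the right and down, at radius r is drawn at 1 + k1 r^2 times it, then the intrinsics apply), "xyz" and "attitude" of the camera in the world; the wrist camera has in their place "T_tool_cam" (4x4, takes a point from camera to tool coordinates, whose origin is the TCP and whose axes are the flange's). Camera axes: x right, y up, looking along -z (the intrinsics and any distortion apply to the point x, -y, -z); pixel columns grow to the right and rows downward; lengths in m; the calibration is good to about 2 mm. A picture is of the moment at which its call begins: read the wrist's pose just before it. camera_model takes no time and is no camera call.
- hand_in(): hands the job in; it is judged then, once.
Trained networks look in the newest picture that a camera, given by its name, has taken for a name from the list of things; names that differ only in an ending like _2 or _b are one class to them, and where a whole thing is asked for, a point or a joint stands for the part that bears it (a point fixed in the world has none). Each returns a list of dicts, best first, with "conf" (0 to 1); they miss things now and then, are a little off and sometimes report something else, mostly with a low value. They report only what shows in the picture. A call takes as long as a camera call. They do not tell look-alikes from the thing itself.
- nets.search_frame(camera, query): "extent" ([left, top, right, bottom] in pixels, round what is visible of it).
- nets.mark_of(camera, query): "centre" ([column, row] in pixels: a listed point, or the origin of a listed thing).
The state is a dict: "time_s": time; "qpos": joint angles; "joint_vel": joint speeds; "tau": joint torques, N m; "ee_pos": TCP position; "eef_rot": TCP orientation; "force": force on the tool from outside, world axes, zero at the start; "moment": the same for the moment, N m; "grip_width": finger opening in m; "grip_force": force on a finger pad.
Only numpy, scipy, OpenCV 4.12 (cv2) and the standard library are available. Lean on these libraries where they do the work, as an engineer would, in place of code of your own. Each camera call takes 0.05 s, during which the arm holds its last target. There are 200 camera calls.

## Working session

There is one attempt and no reset: what is moved stays moved. The work goes in short steps, Python scripts to look and compute and a tool call to move; the robot and the scene stay as the last step left them, time stands still between calls to the robot, and variables do not carry over. Pictures are saved under pics/ and viewed, at most 12 in all, crops included, and the job is handed in when it is done.

Besides the shell and the picture viewer there is one more tool, called after "Emit:" as name([rows], argument=value, ...), one row to a line, values as JSON. move_arm: Moves the arm, as the interface text tells. Its arguments: {"type":"object","properties":{"increments":{"type":"array"},"grip":{"type":"number"},"force":{"type":"number"}},"required":["increments"]}

```bash
ls; mkdir -p pics
python3 - <<'E'
from station import telemetry,cams,nets
import cv2
for c in ["scene","side"]:
    cv2.imwrite(f"pics/{c}0.png",cams.camera(c))
    m=cams.camera_model(c);print(c,m)
    for q in ["caddy","caddy_handle","funnel_rim","pad","scoop","scoop_grip","scoop_lip","mat","oil_bottle","slide_box","dish","lens_case"]:
        print(q,[([round(v) for v in d["centre"]],round(d["conf"],2)) for d in nets.mark_of(c,q)][:4])
o=telemetry.get_obs();print(o)
E
```

```text
pics
scene {'intrinsics': array([[512.349216  ,   0.        , 324.16179085],
       [  0.        , 512.349216  , 246.94323527],
       [  0.        ,   0.        ,   1.        ]]), 'k1': -0.02665499991481735, 'xyz': array([ 1.19013278, -0.02510582,  0.9622693 ]), 'attitude': array([0.67138514, 0.00621129, 1.51950419])}
caddy [([430, 191], 0.77), ([405, 273], 0.75), ([440, 237], 0.16)]
caddy_handle [([413, 227], 0.74), ([438, 142], 0.71)]
funnel_rim [([441, 236], 0.84), ([462, 154], 0.73)]
pad [([405, 272], 0.58)]
scoop [([208, 206], 0.68), ([213, 307], 0.61)]
scoop_grip [([213, 209], 0.87), ([207, 283], 0.73), ([206, 331], 0.16)]
scoop_lip [([192, 173], 0.94), ([206, 332], 0.6), ([205, 306], 0.59), ([442, 238], 0.35)]
mat [([210, 304], 0.93), ([223, 388], 0.59)]
oil_bottle [([330, 389], 0.89), ([213, 308], 0.43), ([206, 332], 0.39), ([401, 272], 0.36)]
slide_box [([416, 380], 0.72)]
dish [([222, 386], 0.64), ([329, 238], 0.51)]
lens_case [([225, 388], 0.95)]
side {'intrinsics': array([[497.90857922,   0.        , 313.32741563],
       [  0.        , 497.90857922, 245.02927512],
     
[... 755 characters left out ...]
s': 1.3, 'qpos': array([-6.66149697e-02,  2.99867619e-01,  1.52100710e+00,  8.62265967e-06,
        1.32067495e+00, -6.65770577e-02]), 'joint_vel': array([-2.88356669e-04, -1.56313626e-03, -1.19304489e-03, -1.50659944e-04,
       -4.01524641e-04,  3.91493448e-05]), 'tau': array([-7.03966416e-04, -5.31662893e+01, -3.52915478e+01,  7.08771427e-02,
        2.12786644e-02,  3.94555821e-05]), 'ee_pos': array([ 5.49994652e-01, -8.54396861e-06,  2.05460346e-01]), 'eef_rot': array([ 3.14154921e+00, -5.47612850e-06,  1.57075628e+00]), 'force': array([ 1.01015591, -0.12961154,  0.91276349]), 'moment': array([-0.00375947,  0.03161937, -0.00669072]), 'grip_force': 0.0, 'grip_width': 0.09400991694597569}
```

View pictures.

View pics/scene0.png

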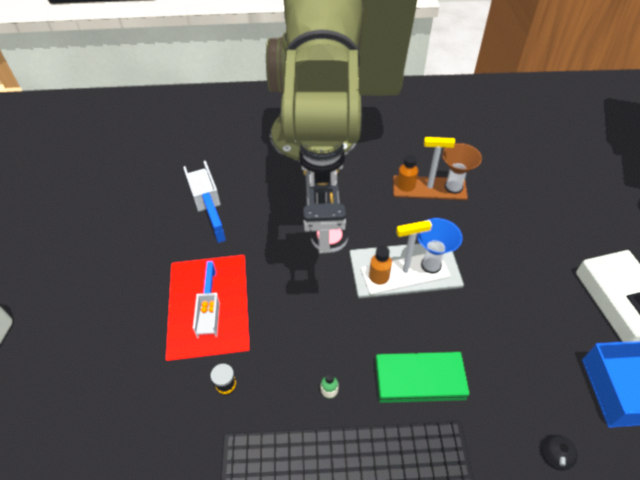

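View pics/side0.png

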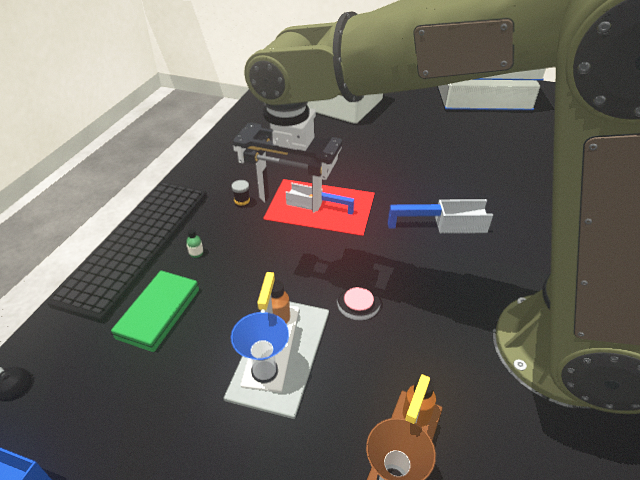

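```bash
cat > h.py <<'E'
import numpy as np, cv2
from scipy.spatial.transform import Rotation as R
from station import telemetry,cams,nets
def cam(c,obs=None):
    m=cams.camera_model(c)
    if c=="wrist":
        T=np.eye(4);T[:3,:3]=R.from_euler("xyz",obs["eef_rot"]).as_matrix();T[:3,3]=obs["ee_pos"]
        T=T@m["T_tool_cam"];return m,T[:3,3],T[:3,:3]
    return m,np.array(m["xyz"]),R.from_euler("xyz",m["attitude"]).as_matrix()
def dist(m):return np.array([m["k1"],0,0,0,0])
def at_z(c,px,z,obs=None):
    m,p,Rm=cam(c,obs)
    u=cv2.undistortPoints(np.array([[px]],float),m["intrinsics"],dist(m))[0,0]
    d=Rm@np.array([u[0],-u[1],-1]);return p+d*(z-p[2])/d[2]
def proj(c,P,obs=None):
    m,p,Rm=cam(c,obs);q=Rm.T@(np.array(P)-p)
    s=np.array([q[0]/-q[2],-q[1]/-q[2]]);s*=1+m["k1"]*(s@s)
    return m["intrinsics"][:2,:2]@s+m["intrinsics"][:2,2]
E
python3 - <<'E'
from h import *
np.set_printoptions(precision=4,suppress=True)
for n,z,a,b in [("grip",.038,(207,283),(333,199)),("lip",.025,(206,332),(292,196)),("scoop",.004,(213,307),(318,203)),("mat",.004,(210,304),(323,206)),
 ("handle",.169,(413,227),(267,290)),("rim",.130,(441,236),(264,333)),("pad",.012,(405,272),(278,354)),("dish",.01,(329,238),(358,300)),("oil",0.0,(330,389),(195,257)),("lens",.0,(225,388),(244,204))]:
    print(n,at_z("scene",a,z),at_z("side",b,z))
E
```

```text
grip [ 0.5427 -0.2544  0.038 ] [ 0.5391 -0.2491  0.038 ]
lip [ 0.6571 -0.2487  0.025 ] [ 0.6454 -0.2432  0.025 ]
scoop [ 0.5837 -0.2439  0.004 ] [ 0.5826 -0.2629  0.004 ]
mat [ 0.5756 -0.2512  0.004 ] [ 0.5667 -0.2554  0.004 ]
handle [0.5187 0.1859 0.169 ] [0.5221 0.185  0.169 ]
rim [0.5139 0.2513 0.13  ] [0.5059 0.2423 0.13  ]
pad [0.519  0.1879 0.012 ] [0.5049 0.1993 0.012 ]
dish [0.4074 0.0208 0.01  ] [0.3992 0.0219 0.01  ]
oil [0.7837 0.0013 0.    ] [ 0.7854  0.0106 -0.    ]
lens [ 0.7707 -0.2057  0.    ] [ 0.7619 -0.2021  0.    ]
```

Emit:
move_arm([
  [-0.042,0,0,0],
  [-0.042,0,0,0],
  [-0.042,0,0,0],
  [-0.042,0,0,0],
  [-0.042,-0.005,0,0],
  [-0.042,-0.005,0,0],
  [0,0,0,0.17],
  [0,0,0,0.17],
  [0,0,0,0.17],
  [0,0,0,0.17],
  [0,0,0,0.17],
  [0,0,0,0.17],
  [0,0,0,0.17],
  [0,0,0,0.17],
  [0,0,0,0.17],
  [0,0,0,0],
], grip=0.6)

```text
time_s: 3.3
ee_pos: [0.54, -0.252, 0.2054]
eef_rot: [-3.142, 0.0, 0.042]
force: [-0.0, -0.1, 0.2]
grip_width: 0.0561
grip_force: 0.0
```

```bash
cat > w.py <<'E'
import sys
from h import *
np.set_printoptions(precision=4,suppress=True)
o=telemetry.get_obs();print(o["time_s"],o["ee_pos"],o["eef_rot"],o["grip_width"])
cv2.imwrite(f"pics/{sys.argv[1]}.png",cams.camera("wrist"))
for a in sys.argv[2:]:
    q,z=a.split(":")
    for d in nets.mark_of("wrist",q)[:3]:print(q,np.round(d["centre"]),round(d["conf"],2),at_z("wrist",d["centre"],float(z),o))
E
python3 w.py w1 scoop:.004 scoop_grip:.038 scoop_lip:.025
```

```text
3.3 [ 0.54   -0.252   0.2054] [-3.1416  0.0001  0.0419] 0.05606048626003312
scoop [339. 432.] 0.76 [ 0.2795 -0.2846  0.004 ]
scoop [322. 173.] 0.57 [ 0.5817 -0.2517  0.004 ]
scoop_grip [318. 219.] 0.87 [ 0.5427 -0.2494  0.038 ]
scoop_grip [324. 425.] 0.82 [ 0.3169 -0.265   0.038 ]
scoop_lip [324.  90.] 0.65 [ 0.6562 -0.2502  0.025 ]
scoop_lip [311. 172.] 0.31 [ 0.5847 -0.2411  0.025 ]
```

View pics/w1.png

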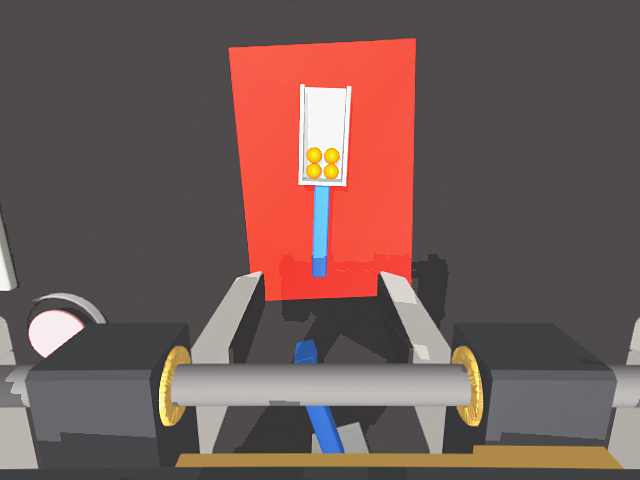

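Run:
```python
from h import *
o=telemetry.get_obs()
for p,z in [((322,187),.046),((319.5,258),.046),((302.5,87),.044),((350.5,88),.044),((300,184),.044),((347,185),.044),((326,88),.025)]:print(at_z("wrist",p,z,o).round(4))
img=cv2.imread("pics/w1.png").astype(int)
m=(img[...,0]>150)&(img[...,2]<90)
for r in range(190,282,10):
    c=np.where(m[r,280:360])[0]+280
    if len(c):print(r,c.min(),c.max(),at_z("wrist",((c.min()+c.max())/2,r),.046,o).round(4))
```

```text
[ 0.5733 -0.2521  0.046 ]
[ 0.5072 -0.2527  0.046 ]
[ 0.6557 -0.2321  0.044 ]
[ 0.6567 -0.2723  0.044 ]
[ 0.5749 -0.2324  0.044 ]
[ 0.5758 -0.2743  0.044 ]
[ 0.6582 -0.2519  0.025 ]
190 315 328 [ 0.5706 -0.2517  0.046 ]
200 315 328 [ 0.5617 -0.2521  0.046 ]
210 314 328 [ 0.5526 -0.2521  0.046 ]
220 314 327 [ 0.5434 -0.2521  0.046 ]
230 314 327 [ 0.5341 -0.2525  0.046 ]
240 313 326 [ 0.5246 -0.252   0.046 ]
250 313 326 [ 0.515  -0.2524  0.046 ]
260 312 326 [ 0.5052 -0.2523  0.046 ]
270 312 325 [ 0.4954 -0.2523  0.046 ]
```

Emit:
move_arm([
  [0,0,0.03,0.032],
  [0,0,0.04,0],
  [0,0,0.04,0],
  [0,0,0.04,0],
  [0,0,0.025,0],
  [0,0,0.011,0],
  [0,0,0,0],
])

```text
time_s: 4.38
ee_pos: [0.54, -0.252, 0.0195]
eef_rot: [-3.141, 0.0, 0.01]
force: [-0.8, 0.1, -0.1]
grip_width: 0.0565
grip_force: 0.0
```

Emit:
move_arm([
  [0,0,0,0],
  [0,0,0,0],
  [0,0,0,0],
  [0,0,0,0],
  [0,0,0,0],
], grip=0, force=40)

```text
time_s: 5.0
ee_pos: [0.54, -0.252, 0.0196]
eef_rot: [3.142, -0.0, 0.009]
force: [-0.0, 0.4, 1.5]
grip_width: 0.0134
grip_force: 40.0
```

Emit:
move_arm([
  [0,0,-0.005,0],
  [0,0,-0.01,0],
  [0,0,-0.015,0],
  [0,0,0,0],
])

```text
time_s: 5.5
ee_pos: [0.5407, -0.2524, 0.0513]
eef_rot: [3.14, -0.002, 0.009]
force: [0.0, -0.6, -2.3]
grip_width: 0.0139
grip_force: 40.0
```

```bash
python3 w.py w2 scoop_lip:.055
python3 - <<'E'
from h import *
cv2.imwrite("pics/s2.png",cams.camera("side")[120:300,180:480].repeat(2,0).repeat(2,1))
print(telemetry.get_obs()["force"],telemetry.get_obs()["moment"])
E
```

```text
5.5 [ 0.5407 -0.2524  0.0513] [ 3.1402 -0.0025  0.0089] 0.013942239362632385
scoop_lip [320.  28.] 0.85 [ 0.6595 -0.2513  0.055 ]
[ 0.06102473  0.29155453 -1.26429556] [0.06409847 0.11859851 0.00203164]
```

View pics/s2.png

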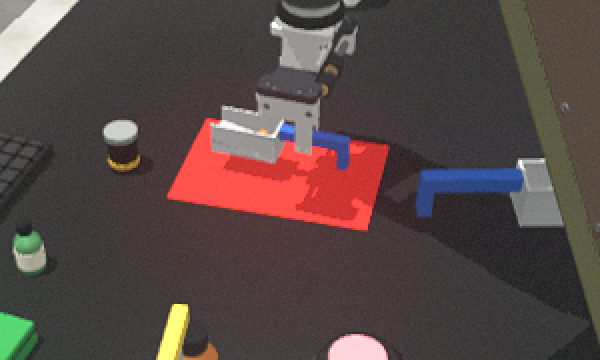

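Run:
```python
from h import *
from scipy.optimize import minimize
import itertools
ims={c:cv2.imread(f"pics/{c}0.png") for c in("scene","side")}
roi={"scene":(395,195,470,300),"side":(220,265,295,400)}
def mask(c,k):
    h=cv2.cvtColor(ims[c],cv2.COLOR_BGR2HSV);x0,y0,x1,y1=roi[c]
    lo,hi=((105,120,60),(130,255,255)) if k=="b" else ((22,120,120),(35,255,255))
    m=np.zeros(h.shape[:2],np.uint8);m[y0:y1,x0:x1]=cv2.inRange(h,lo,hi)[y0:y1,x0:x1];return m
t=np.linspace(0,2*np.pi,60)
def rim(p):
    return np.c_[p[0]+.048*np.cos(t),p[1]+.048*np.sin(t),0*t+.130]
def bar(p):
    c,s=np.cos(p[2]),np.sin(p[2])
    return np.array([[p[0]+c*a-s*b,p[1]+s*a+c*b,.169+z] for a in(-.007,.007) for b in(-.035,.035) for z in(-.009,.009)])
def ext(px):return np.r_[px.min(0),px.max(0)]
M={}
for c in ims:
  for k in "by":
    m=cv2.morphologyEx(mask(c,k),cv2.MORPH_OPEN,np.ones((2,2)));ys,xs=np.nonzero(m);M[c,k]=np.array([xs.min()-.5+.5,ys.min(),xs.max()+1,ys.max()+1]);print(c,k,M[c,k],len(xs))
for cs in (["scene"],["side"],["scene","side"]):
    def f(p):
        e=[ext(np.array([proj(c,q) for q in rim(p)]))-M[c,"b"] for c in cs]
        return sum((x[[0,1,2]]**2).sum() for x in e)
    r=minimize(f,[.51,.247],method="Nelder-Mead");print(cs,"rim",r.x,r.fun)
def silhouette(c,p):
    P=np.array([proj(c,q) for q in bar(p)]);m=np.zeros((480*4,640*4),np.uint8)
    cv2.fillConvexPoly(m,cv2.convexHull(np.round(P*4+1.5).astype(np.int32)),1);return cv2.resize(m*255.,(640,480),interpolation=cv2.INTER_AREA)/255
for cs in (["scene"],["side"],["scene","side"]):
    mk={c:mask(c,"y")/255. for c in cs}
    f=lambda p:sum(np.abs(silhouette(c,p)-mk[c]).sum() for c in cs)
    r=minimize(f,[.52,.186,.1],method="Nelder-Mead",options=dict(initial_simplex=[[.52,.186,.1],[.53,.186,.1],[.52,.196,.1],[.52,.186,.25]]));print(cs,"bar",r.x,r.fun)
```

```text
scene b [418. 218. 464. 255.] 996
scene y [397. 222. 432. 238.] 377
side b [232. 313. 290. 361.] 1818
side y [258. 273. 276. 311.] 385
['scene'] rim [0.51113059 0.25164075] 0.019913792049373172Traceback (most recent call last):
  File "<stdin>", line 25, in <module>
    res = _minimize_neldermead(fun, x0, args, callback, bounds=bounds,
                               **options)
    fsim[k] = func(sim[k])
              ~~~~^^^^^^^^
    fx = function(np.copy(x), *(wrapper_args + args))
  File "<stdin>", line 23, in f
  File "h.py", line 16, in proj
    m,p,Rm=cam(c,obs);q=Rm.T@(np.array(P)-p)
           ~~~^^^^^^^
  File "h.py", line 5, in cam
    m=cams.camera_model(c)
ValueError: time passes only in moves, steps and waits
```

```bash
sed -i 's/^def cam(c,obs=None):/import functools\n_cm=functools.lru_cache(cams.camera_model)\ndef cam(c,obs=None):/; s/m=cams.camera_model(c)/m=_cm(c)/' h.py
cat > fit.py <<'E'
from h import *
from scipy.optimize import minimize
def fit(ims,roi,z0=.012,x0=(.51,.25),b0=(.52,.186,.1)):
    def mask(c,k):
        h=cv2.cvtColor(ims[c],cv2.COLOR_BGR2HSV);x0,y0,x1,y1=roi[c]
        lo,hi=((105,120,60),(130,255,255)) if k=="b" else ((22,120,120),(35,255,255))
        m=np.zeros(h.shape[:2],np.uint8);m[y0:y1,x0:x1]=cv2.inRange(h,lo,hi)[y0:y1,x0:x1];return m
    t=np.linspace(0,2*np.pi,60)
    rim=lambda p:np.c_[p[0]+.048*np.cos(t),p[1]+.048*np.sin(t),0*t+.118+z0]
    def bar(p):
        c,s=np.cos(p[2]),np.sin(p[2])
        return np.array([[p[0]+c*a-s*b,p[1]+s*a+c*b,.157+z0+z] for a in(-.007,.007) for b in(-.035,.035) for z in(-.009,.009)])
    M={}
    for c in ims:
        ys,xs=np.nonzero(cv2.morphologyEx(mask(c,"b"),cv2.MORPH_OPEN,np.ones((2,2))));M[c]=np.array([xs.min(),ys.min(),xs.max()+1])-.5
    sets=[[c] for c in ims]+[list(ims)]
    for cs in sets:
        def f(p):
            s=0
            for c in cs:
                q=np.array([proj(c,q) for q in rim(p)]);s+=((np.r_[q.min(0),q[:,0].max()]-M[c])**2).sum()
            return s
        r=minimize(f,x0,method="Nelder-Mead",options=dict(xatol=1e-4));print(cs,"rim",r.x.round(4),round(r.fun,2))
    def sil(c,p):
        P=np.array([proj(c,q) for q in bar(p)]);m=np.zeros((1920,2560),np.uint8)
        cv2.fillConvexPoly(m,cv2.convexHull(np.round(P*4+1.5).astype(np.int32)),255);return cv2.resize(m,(640,480),interpolation=cv2.INTER_AREA)/255
    mk={c:mask(c,"y")/255. for c in ims}
    for cs in sets:
        f=lambda p:sum(np.abs(sil(c,p)-mk[c]).sum() for c in cs)
        b=np.array(b0);r=minimize(f,b,method="Nelder-Mead",options=dict(initial_simplex=[b,b+[.01,0,0],b+[0,.01,0],b+[0,0,.15]],xatol=1e-4,maxiter=120));print(cs,"bar",r.x.round(4),round(r.fun,1))
if __name__=="__main__":
    fit({c:cv2.imread(f"pics/{c}0.png") for c in("scene","side")},{"scene":(395,195,470,300),"side":(220,265,295,400)})
E
python3 fit.py
```

```text
['scene'] rim [0.5096 0.2508] 0.03
['side'] rim [0.5092 0.2486] 0.46
['scene', 'side'] rim [0.509 0.25 ] 1.5
['scene'] bar [0.5204 0.1856 0.2335] 37.8
['side'] bar [0.524  0.1854 0.1935] 33.6
['scene', 'side'] bar [0.5234 0.1857 0.2011] 123.7
```

Emit:
move_arm([
  [0,0,-0.02,0],
  [0,0,-0.035,0],
  [0,0,-0.04,0],
  [0,0,-0.04,0],
  [0,-0.01,-0.03,0],
  [0,-0.02,-0.02,0],
  [-0.005,-0.03,0,0],
  [-0.01,-0.035,0,0],
  [-0.012,-0.035,0,0],
  [-0.012,-0.035,0,0],
  [-0.012,-0.035,0,0],
  [-0.012,-0.035,0,0],
  [-0.012,-0.035,0,0],
  [-0.012,-0.035,0,0],
  [-0.012,-0.035,0,0],
  [-0.012,-0.035,0,0],
  [-0.012,-0.035,0,0],
  [-0.012,-0.035,0,0],
  [-0.01,-0.025,0,0],
  [-0.008,-0.015,0,0],
])

```text
time_s: 8.15
ee_pos: [0.3813, 0.233, 0.2338]
eef_rot: [3.141, 0.001, 0.01]
force: [0.9, 0.4, -1.6]
grip_width: 0.0136
grip_force: 40.0
```

Emit:
move_arm([
  [0,0,0,-0.06],
  [0,0,0,-0.07],
  [0,0,0,-0.06],
  [0,0,0,0],
  [0,0,0,0],
])

```text
time_s: 8.78
ee_pos: [0.3824, 0.2318, 0.2342]
eef_rot: [3.142, 0.001, 0.198]
force: [-1.1, -0.5, -1.8]
grip_width: 0.0138
grip_force: 40.0
```

Run:
```python
from h import *
o=telemetry.get_obs();print(o["ee_pos"],o["eef_rot"],o["force"],o["moment"])
cv2.imwrite("pics/s3.png",cams.camera("side"))
```

```text
[0.38235575 0.23178584 0.23420503] [3.14150480e+00 5.17957719e-04 1.97725834e-01] [-1.07040297 -0.45320154 -1.82533129] [0.03898914 0.15122631 0.05784036]
```

View pics/s3.png

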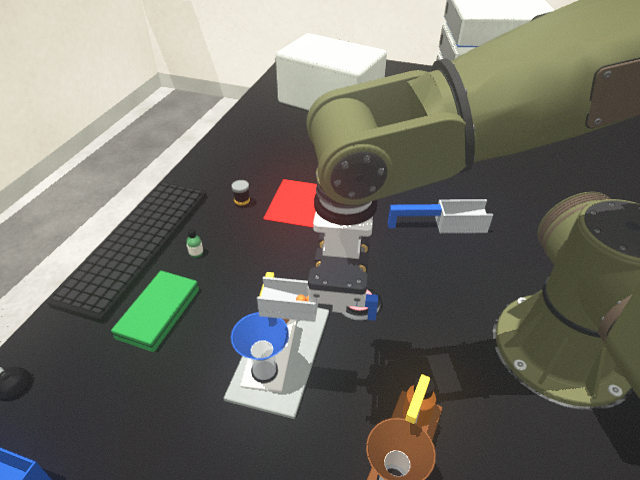

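Emit:
move_arm([
  [0.008,0.004,0,0],
  [0.008,0.004,0,0],
  [0,0,0,0],
  [0,0,0,0],
])

```text
time_s: 9.32
ee_pos: [0.4, 0.2269, 0.2343]
eef_rot: [3.142, 0.0, 0.198]
force: [0.1, 0.2, -1.4]
grip_width: 0.014
grip_force: 40.0
```

```bash
cat > ang.py <<'E'
from h import *
import sys
np.set_printoptions(precision=4,suppress=True)
o=telemetry.get_obs();im=cams.camera("side")
if len(sys.argv)>1:cv2.imwrite(f"pics/{sys.argv[1]}.png",cv2.resize(im[230:430,180:440],None,fx=3,fy=3))
P=o["ee_pos"]+[0,0,.019];y=o["eef_rot"][2];u=np.array([np.cos(y),np.sin(y),0]);v=np.array([-u[1],u[0],0])
print(o["time_s"],o["ee_pos"],"F",o["force"],"M",o["moment"],"w",o["grip_width"])
m,c,Rm=cam("side")
for d in nets.mark_of("side","scoop_lip")[:2]:
    a=cv2.undistortPoints(np.array([[d["centre"]]],float),m["intrinsics"],dist(m))[0,0];r=Rm@[a[0],-a[1],-1]
    q=c+r*((P-c)@v)/(r@v)-P;f,h=q@u,q[2]
    print("lip",np.round(d["centre"]),round(d["conf"],2),"fwd %.3f h %.3f r %.3f ang %.1f"%(f,h,np.hypot(f,h),np.degrees(-np.arctan2(h,f)-np.arctan2(.013,.115))))
E
python3 ang.py
```

```text
9.325 [0.4    0.2269 0.2343] F [ 0.0629  0.1728 -1.4165] M [0.027  0.1131 0.0326] w 0.013980787243608624
lip [252. 290.] 0.8 fwd 0.117 h -0.013 r 0.118 ang 0.1
lip [490. 215.] 0.65 fwd -0.186 h 0.165 r 0.248 ang -144.9
```

Emit:
move_arm([
  [0,0,0,0],
  [0,0,0,0],
], force=15)

```text
time_s: 9.68
ee_pos: [0.3999, 0.227, 0.2345]
eef_rot: [-3.142, -0.0, 0.199]
force: [0.4, -0.9, -2.6]
grip_width: 0.0131
grip_force: 15.0
```

```bash
python3 ang.py
```

```text
9.675 [0.3999 0.227  0.2345] F [ 0.4426 -0.8901 -2.5666] M [ 0.0624  0.1876 -0.0012] w 0.013115962429954496
lip [254. 292.] 0.75 fwd 0.113 h -0.016 r 0.114 ang 1.8
lip [490. 215.] 0.73 fwd -0.187 h 0.164 r 0.249 ang -145.1
```

Emit:
move_arm([
  [0,0,0,0],
  [0,0,0,0],
], force=10)

```text
time_s: 10.02
ee_pos: [0.4, 0.227, 0.2344]
eef_rot: [3.142, 0.0, 0.199]
force: [-0.4, 0.7, -2.3]
grip_width: 0.0138
grip_force: 10.0
```

```bash
python3 ang.py
```

```text
10.025 [0.4    0.227  0.2344] F [-0.359   0.692  -2.2809] M [0.0692 0.134  0.0085] w 0.01379917438547819
lip [486. 216.] 0.9 fwd -0.183 h 0.163 r 0.245 ang -144.7
lip [252. 292.] 0.66 fwd 0.116 h -0.017 r 0.117 ang 1.9
```

Angle measure works well (0° level). Continue lowering the grip, one short row at a time.

Emit:
move_arm([
  [0,0,0,0],
], force=8)

```text
time_s: 10.25
ee_pos: [0.4, 0.227, 0.2344]
eef_rot: [-3.142, 0.0, 0.199]
force: [-0.3, -0.5, -0.9]
grip_width: 0.014
grip_force: 8.0
```

```bash
python3 ang.py
```

```text
10.25 [0.4    0.227  0.2344] F [-0.3032 -0.5188 -0.9263] M [ 0.0393  0.1728 -0.0105] w 0.014045933722424976
lip [489. 216.] 0.7 fwd -0.185 h 0.163 r 0.247 ang -145.1
lip [254. 291.] 0.63 fwd 0.114 h -0.014 r 0.115 ang 0.5
```

Emit:
move_arm([
  [0,0,0,0],
], force=6.5)

```text
time_s: 10.48
ee_pos: [0.4, 0.227, 0.2345]
eef_rot: [-3.142, -0.0, 0.199]
force: [-0.2, 0.4, -1.1]
grip_width: 0.0142
grip_force: 6.5
```

```bash
python3 ang.py
```

```text
10.475 [0.4    0.227  0.2345] F [-0.1885  0.4261 -1.0847] M [0.0263 0.172  0.043 ] w 0.014242442628528714
lip [487. 217.] 0.94 fwd -0.184 h 0.161 r 0.244 ang -145.2
lip [256. 299.] 0.84 fwd 0.111 h -0.033 r 0.116 ang 10.0
```

Emit:
move_arm([
  [0,0,0,0],
], force=9)

```text
time_s: 10.7
ee_pos: [0.4, 0.227, 0.2344]
eef_rot: [3.142, 0.0, 0.199]
force: [0.3, -0.7, -1.5]
grip_width: 0.0139
grip_force: 9.0
```

```bash
python3 ang.py
```

```text
10.7 [0.4    0.227  0.2344] F [ 0.3192 -0.7126 -1.4662] M [ 0.0154  0.139  -0.034 ] w 0.013852086830780994
lip [263. 310.] 0.94 fwd 0.102 h -0.057 r 0.117 ang 22.5
lip [489. 216.] 0.66 fwd -0.185 h 0.163 r 0.246 ang -145.2
```

Emit:
move_arm([
  [0,0,0,0],
], force=25)

```text
time_s: 10.92
ee_pos: [0.4, 0.227, 0.2345]
eef_rot: [3.142, 0.0, 0.199]
force: [-0.4, 0.0, -1.5]
grip_width: 0.0141
grip_force: 25.0
```

```bash
python3 ang.py s4
```

```text
10.925 [0.4    0.227  0.2345] F [-0.3734  0.0391 -1.5212] M [0.0306 0.1866 0.0473] w 0.014055729404870205
lip [491. 217.] 0.61 fwd -0.188 h 0.162 r 0.248 ang -145.6
lip [266. 314.] 0.57 fwd 0.099 h -0.067 r 0.119 ang 27.6
```

View pics/s4.png

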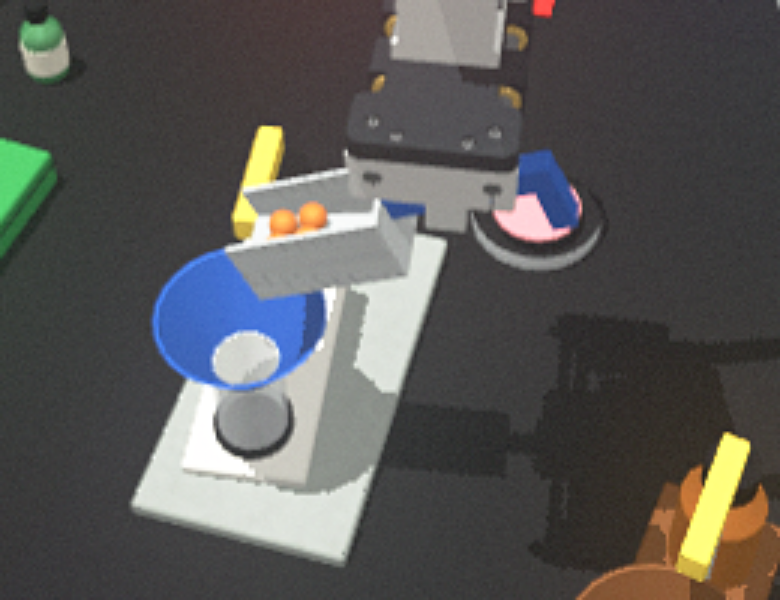

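Emit:
move_arm([
  [0,0,0.03,0],
  [0,0,0,0],
], force=25)

```text
time_s: 11.28
ee_pos: [0.3993, 0.2266, 0.2032]
eef_rot: [3.141, 0.003, 0.199]
force: [0.3, -0.2, -1.3]
grip_width: 0.0135
grip_force: 25.0
```

```bash
python3 ang.py s5
```

```text
11.275 [0.3993 0.2266 0.2032] F [ 0.3277 -0.1773 -1.2985] M [ 0.0148  0.1236 -0.0203] w 0.01349307599302718
lip [488. 217.] 0.58 fwd -0.184 h 0.193 r 0.267 ang -140.0
lip [268. 326.] 0.56 fwd 0.098 h -0.064 r 0.117 ang 26.8
```

View pics/s5.png

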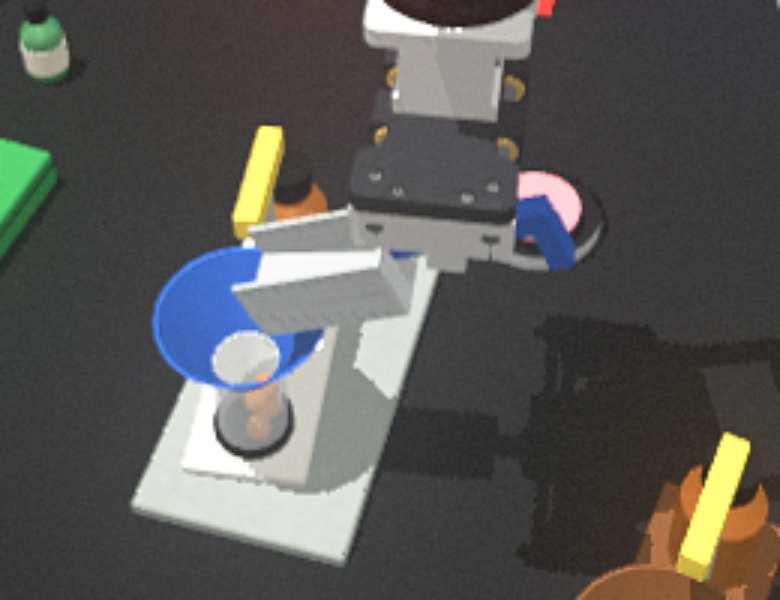

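Emit:
move_arm([
  [0,0,-0.02,0],
  [0,0,-0.03,0],
  [0,0,-0.03,0],
  [0,0,0,0],
  [0,0,0,0],
])

```text
time_s: 12.0
ee_pos: [0.3998, 0.2269, 0.2838]
eef_rot: [3.141, 0.001, 0.199]
force: [-0.8, 0.3, -1.2]
grip_width: 0.0136
grip_force: 25.0
```

Run:
```python
from h import *
w=cams.camera("wrist");s=cams.camera("side")
for c in("wrist","side"):
  print(c,[(np.round(d["centre"]),round(d["conf"],2)) for d in nets.mark_of(c,"ball1_center")])
a=cv2.resize(w,(400,300));b=cv2.resize(s[300:400,200:333],(800,600))[:300]
b=cv2.resize(s[330:390,230:310],(400,300),interpolation=cv2.INTER_CUBIC)
cv2.imwrite("pics/c6.png",np.hstack([a,b]))
```

```text
wrist []
side []
```

View pics/c6.png

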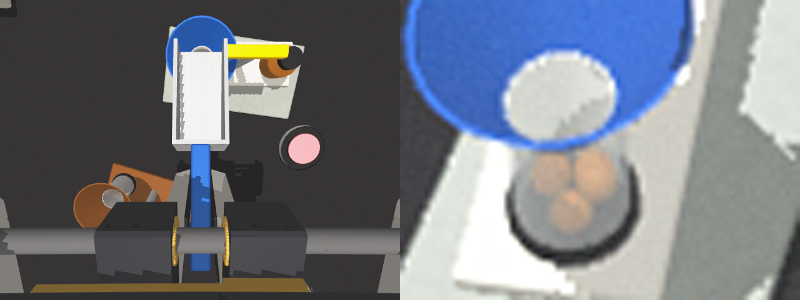

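Emit:
move_arm([
  [0,0,0,0.06],
  [0,0,0,0.07],
  [0,0.01,0,0.06],
  [0.005,0.02,0,0],
  [0.01,0.035,0,0],
  [0.01,0.035,0,0],
  [0.01,0.035,0,0],
  [0.01,0.035,0,0],
  [0.01,0.035,0,0],
  [0.01,0.035,0,0],
  [0.01,0.035,0,0],
  [0.01,0.035,0,0],
  [0.01,0.035,0,0],
  [0.01,0.035,0,0],
  [0.01,0.035,0,0],
  [0.01,0.03,0,0],
  [0.01,0.02,0,0],
  [0.01,0.015,0,0],
  [0,0,0,0],
  [0,0,0,0],
])

```text
time_s: 14.7
ee_pos: [0.5496, -0.2512, 0.2841]
eef_rot: [-3.141, 0.001, 0.009]
force: [0.0, 0.1, -1.2]
grip_width: 0.0137
grip_force: 25.0
```

Emit:
move_arm([
  [-0.006,0,0.02,0],
  [-0.006,0,0.04,0],
  [0,0,0.045,0],
  [0,0,0.045,0],
  [0,0,0.03,0],
  [0,0,0.02,0],
  [0,0,0.01,0],
  [0,0,0,0],
])

```text
time_s: 15.7
ee_pos: [0.5377, -0.2515, 0.0745]
eef_rot: [-3.141, 0.0, 0.009]
force: [0.0, 0.4, 0.3]
grip_width: 0.0139
grip_force: 25.0
```

```bash
python3 ang.py
```

```text
15.7 [ 0.5377 -0.2515  0.0745] F [0.0068 0.37   0.2945] M [0.0723 0.1538 0.0297] w 0.013868900671292183
lip [296. 191.] 0.89 fwd 0.100 h -0.056 r 0.115 ang 22.9
```

Emit:
move_arm([
  [0,0,0.005,0],
  [0,0,0.005,0],
  [0,0,0.005,0],
  [0,0,0.005,0],
  [0,0,0.005,0],
  [0,0,0,0],
], force=7)

```text
time_s: 16.55
ee_pos: [0.5377, -0.2518, 0.049]
eef_rot: [-3.141, 0.0, 0.009]
force: [-0.2, 0.3, -0.9]
grip_width: 0.0138
grip_force: 7.0
```

```bash
python3 ang.py
```

```text
16.55 [ 0.5377 -0.2518  0.049 ] F [-0.2486  0.3365 -0.9096] M [0.0423 0.1916 0.0112] w 0.013802020400942697
lip [293. 196.] 0.94 fwd 0.108 h -0.049 r 0.118 ang 17.8
```

Emit:
move_arm([
  [0,0,0.005,0],
  [0,0,0.005,0],
  [0,0,0.005,0],
  [0,0,0.005,0],
  [0,0,0.005,0],
  [0,0,0.004,0],
  [0,0,0,0],
  [0,0,0,0],
], force=6)

```text
time_s: 17.65
ee_pos: [0.5378, -0.2518, 0.0204]
eef_rot: [-3.142, 0.0, 0.009]
force: [-0.8, -0.1, -0.6]
grip_width: 0.0138
grip_force: 6.0
```

```bash
python3 ang.py
```

```text
17.65 [ 0.5378 -0.2518  0.0204] F [-0.8219 -0.062  -0.5597] M [ 0.0431  0.1644 -0.0197] w 0.013779026459695377
lip [290. 194.] 0.93 fwd 0.116 h -0.016 r 0.117 ang 1.5
```

Nearly level; drop grip to 3 N, a last mm, then open and rise.

Emit:
move_arm([
  [0,0,0.001,0],
  [0,0,0,0],
  [0,0,0,0],
], force=3)

```text
time_s: 18.12
ee_pos: [0.5379, -0.2519, 0.0196]
eef_rot: [3.141, -0.0, 0.009]
force: [0.3, 0.2, 2.9]
grip_width: 0.0138
grip_force: 3.0
```

Emit:
move_arm([
  [0,0,0,0],
  [0,0,0,0],
  [0,0,0,0],
  [0,0,0,0],
  [0,0,-0.01,0],
  [0,0,-0.03,0],
  [0,0,-0.045,0],
  [0,0,-0.05,0],
  [0,0,-0.05,0],
  [0,0,-0.03,0],
  [0,0,0,0],
], grip=0.5)

```text
time_s: 19.5
ee_pos: [0.5384, -0.2521, 0.2374]
eef_rot: [3.139, -0.004, 0.009]
force: [0.9, 1.0, -0.3]
grip_width: 0.0472
grip_force: 0.0
```

Run:
```python
from h import *
o=telemetry.get_obs();w=cams.camera("wrist");s=cams.camera("side");c=cams.camera("scene")
cv2.imwrite("pics/scene7.png",c);cv2.imwrite("pics/side7.png",s)
a=cv2.resize(w,(400,300));b=cv2.resize(s[150:240,250:370],(400,300),interpolation=cv2.INTER_CUBIC)
d=cv2.resize(c[220:280,390:470],(400,300),interpolation=cv2.INTER_CUBIC);e=cv2.resize(s[330:390,230:310],(400,300),interpolation=cv2.INTER_CUBIC)
cv2.imwrite("pics/c7.png",np.vstack([np.hstack([a,b]),np.hstack([d,e])]))
import fit
fit.fit({"scene":c,"side":s},{"scene":(395,195,470,300),"side":(220,265,295,400)},b0=(.522,.186,.2))
```

```text
['scene'] rim [0.5096 0.2508] 0.03
['side'] rim [0.5092 0.2486] 0.46
['scene', 'side'] rim [0.509 0.25 ] 1.5
['scene'] bar [0.5204 0.1851 0.232 ] 34.8
['side'] bar [0.524  0.1859 0.1955] 35.2
['scene', 'side'] bar [0.5237 0.1854 0.1967] 121.4
```

View pics/c7.png

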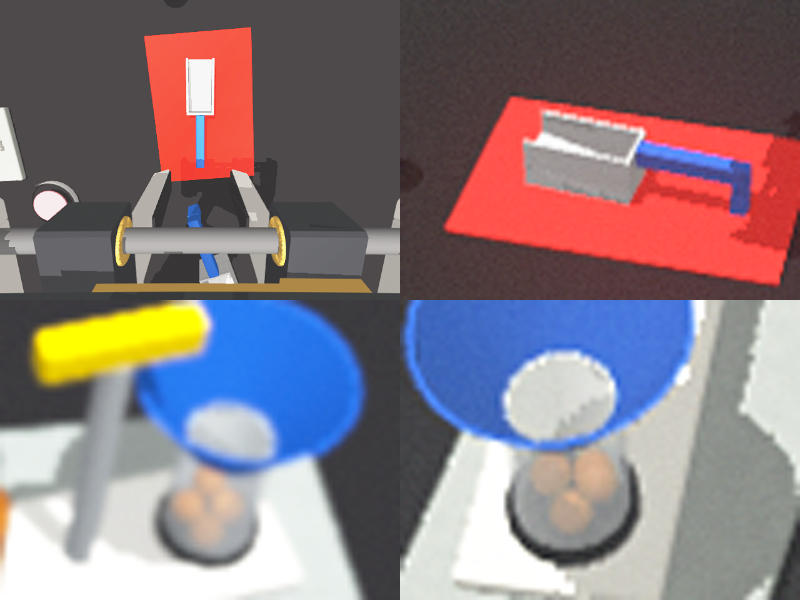

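Emit:
move_arm([
  [0,-0.015,-0.01,0],
  [0,-0.025,-0.01,0],
  [-0.001,-0.035,-0.005,0],
  [-0.001,-0.035,0,0],
  [-0.001,-0.035,0,0],
  [-0.001,-0.035,0,0],
  [-0.001,-0.035,0,0],
  [-0.001,-0.035,0,0],
  [-0.001,-0.035,0,0],
  [-0.001,-0.035,0,0],
  [-0.001,-0.035,0,0],
  [-0.001,-0.035,0,0],
  [-0.001,-0.03,0,0],
  [-0.001,-0.02,0,0],
  [0,0,0,0],
], grip=0.6)

```text
time_s: 21.52
ee_pos: [0.5215, 0.189, 0.2593]
eef_rot: [3.141, 0.0, 0.011]
force: [0.2, -0.9, -0.4]
grip_width: 0.0561
grip_force: 0.0
```

Emit:
move_arm([
  [0,0,0,-0.176],
  [0,0,0,-0.176],
  [0,0,0,-0.176],
  [0,0,0,-0.176],
  [0,0,0,-0.176],
  [0,0,0,-0.176],
  [0,0,0,-0.176],
  [0,0,0,-0.176],
  [0,0,0,-0.176],
  [0,0,0,-0.176],
  [0,0,0,0],
  [0,0,0,0],
])

```text
time_s: 23.02
ee_pos: [0.522, 0.1875, 0.2595]
eef_rot: [-3.142, 0.0, 1.764]
force: [-0.6, -0.1, -0.4]
grip_width: 0.0563
grip_force: 0.0
```

```bash
python3 w.py w8 caddy_handle:.169 funnel_rim:.130
python3 - <<'E'
from h import *
o=telemetry.get_obs();im=cv2.imread("pics/w8.png");h=cv2.cvtColor(im,cv2.COLOR_BGR2HSV)
m=cv2.inRange(h,(24,140,150),(34,255,255));n,l,s,c=cv2.connectedComponentsWithStats(m);
for i in np.argsort(-s[1:,4])[:2]+1:
    ys,xs=np.nonzero(l==i);r=cv2.minAreaRect(np.c_[xs,ys].astype(np.float32));b=cv2.boxPoints(r);print(s[i],[at_z("wrist",p,.178,o)[:2].round(4) for p in b],b.mean(0),at_z("wrist",b.mean(0),.178,o).round(4))
E
```

```text
23.025 [0.522  0.1875 0.2595] [-3.1416  0.0001  1.7642] 0.056320614200210305
caddy_handle [321. 244.] 0.71 [0.524  0.1861 0.169 ]
funnel_rim [320. 157.] 0.92 [0.511  0.2454 0.13  ]
[ 311  195   20   97 1828] [array([0.5098, 0.2216]), array([0.5226, 0.2242]), array([0.5368, 0.1548]), array([0.5231, 0.1521])] [320.5 243. ] [0.5228 0.1893 0.178 ]
[306 145  11  11  96] [array([0.5002, 0.2538]), array([0.5067, 0.2551]), array([0.508 , 0.2487]), array([0.5014, 0.2474])] [311. 150.] [0.5041 0.2512 0.178 ]
```

View pics/w8.png

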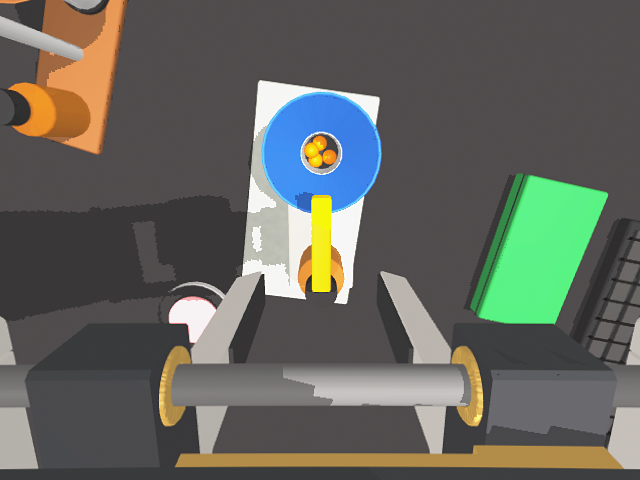

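Emit:
move_arm([
  [0.0055,0.0005,0.02,-0.008],
  [0,0,0.03,0],
  [0,0,0.03,0],
  [0,0,0.02,0],
  [0,0,0.0095,0],
  [0,0,0,0],
  [0,0,0,0],
])

```text
time_s: 24.05
ee_pos: [0.5217, 0.1936, 0.1509]
eef_rot: [3.14, -0.0, 1.777]
force: [-0.3, -0.5, 0.4]
grip_width: 0.057
grip_force: 0.0
```

Emit:
move_arm([
  [0,0,0,0],
  [0,0,0,0],
  [0,0,0,0],
  [0,0,0,0],
  [0,0,0,0],
  [0,0,0,0],
], grip=0, force=40)

```text
time_s: 24.8
ee_pos: [0.5213, 0.1935, 0.1499]
eef_rot: [-3.141, 0.0, 1.777]
force: [-0.0, 0.0, -0.8]
grip_width: 0.0134
grip_force: 40.0
```

Emit:
move_arm([
  [0,0,-0.003,0],
  [0,0,-0.005,0],
  [0,0,-0.007,0],
  [0,0,-0.005,0],
  [0,0,0,0],
  [0,0,0,0],
])

```text
time_s: 25.55
ee_pos: [0.5213, 0.1935, 0.1698]
eef_rot: [-3.141, 0.0, 1.777]
force: [-0.7, -0.0, -4.8]
grip_width: 0.0134
grip_force: 40.0
```

Run:
```python
from h import *
o=telemetry.get_obs();print(o["ee_pos"],o["force"],o["moment"],o["grip_width"])
s=cams.camera("side");c=cams.camera("scene")
cv2.imwrite("pics/c9.png",np.hstack([cv2.resize(c[180:300,340:480],(400,343),interpolation=cv2.INTER_CUBIC),cv2.resize(s[260:420,200:387],(400,343),interpolation=cv2.INTER_CUBIC)]))
```

```text
[0.5212721  0.19353508 0.16980753] [-0.67149623 -0.03733874 -4.77325018] [-0.00294515 -0.02350015 -0.02412964] 0.013401822243608943
```

View pics/c9.png

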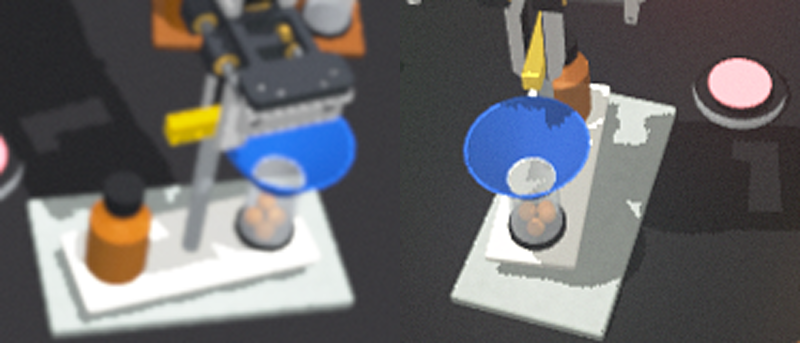

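Emit:
move_arm([
  [0,0,-0.005,0],
  [0,0,-0.01,0],
  [0,0,-0.012,0],
  [0,0,-0.013,0],
  [0,0,-0.013,0],
  [0,0,-0.012,0],
  [0,0,-0.01,0],
  [0,0,-0.005,0],
  [0,0,0,0],
  [0,0,0,0],
  [0,0,0,0],
  [0,0,0,0],
  [0,0,0,0],
  [0,0,0,0],
  [0,0,0,0],
  [0,0,0,0],
])

```text
time_s: 27.65
ee_pos: [0.5213, 0.1935, 0.2499]
eef_rot: [-3.142, 0.0, 1.777]
force: [-0.7, -0.2, -4.6]
grip_width: 0.0138
grip_force: 40.0
```

Run:
```python
from h import *
import fit
o=telemetry.get_obs();print(o["ee_pos"],o["eef_rot"],o["force"],o["moment"],np.abs(o["joint_vel"]).max())
s=cams.camera("side");c=cams.camera("scene");cv2.imwrite("pics/side10.png",s);cv2.imwrite("pics/scene10.png",c)
for n in("side","scene"):
  for q in("caddy","funnel_rim","caddy_handle"):print(n,q,[(np.round(d["centre"]),round(d["conf"],2)) for d in nets.mark_of(n,q)[:2]])
  # expected pixels, level, lifted by tool rise
  y=o["eef_rot"][2]-np.pi/2;u=np.array([np.cos(y),np.sin(y),0]);v=np.array([-u[1],u[0],0]);b=o["ee_pos"]-.006*v;b[2]=b[2]+.019-.157
  print("exp",[proj(n,b+v*a+[0,0,z]).round() for a,z in((0,0),(.062,.118),(0,.157))],b)
```

```text
[0.52133881 0.19353749 0.249942  ] [-3.14158226e+00  1.19893288e-05  1.77680155e+00] [-0.70211318 -0.19489631 -4.60544809] [-0.03132515 -0.06556014 -0.00596627] 0.003418902202688812
side caddy [(array([267., 312.]), 0.91), (array([405., 450.]), 0.58)]
side funnel_rim [(array([256., 294.]), 0.94), (array([398., 451.]), 0.65)]
side caddy_handle [(array([417., 397.]), 0.8), (array([262., 248.]), 0.68)]
exp [array([268., 313.]), array([255., 295.]), array([262., 248.])] [0.52256612 0.18766436 0.111942  ]
scene caddy [(array([409., 248.]), 0.84), (array([428., 189.]), 0.78)]
scene funnel_rim [(array([451., 204.]), 0.6), (array([465., 155.]), 0.56)]
scene caddy_handle [(array([419., 194.]), 0.87), (array([440., 143.]), 0.75)]
exp [array([411., 246.]), array([448., 202.]), array([421., 194.])] [0.52256612 0.18766436 0.111942  ]
```

Measured pixels match a level caddy 100 mm above the pad, within the nets' accuracy. Handing in.

```bash
python3 -c "
from station import hand_in
print(hand_in())"
```

```text
the job is handed in; nothing more can be done
None
```

The job is handed in: all four balls are in the jar, the empty scoop is level on the red mat, and the arm is holding the caddy level and steady about 10 cm above its pad; the hand-in returned no verdict.

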